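Rock the ball sorter's gate over and feed the grinding balls

TASK

The green seesaw gate of the ball sorter leans towards one tray. Press down the orange pad at its raised end until the gate rocks over and rests leaning the other way, and only then push the red slide stop fully home, so that all three steel balls roll down the other chute into that tray. Use the fingertips or the outside of the fingers only: do not touch or lift the balls, and leave the glassware and bottles standing where they are.

Things in the scene. Friction and masses are not known exactly. Their poses are not given: they have to be found in the camera images.
- sorter: the ball sorter, fixed to the bench. Origin on the bench top straight below the middle of the seesaw's pivot; x points away from the robot (turned at most 0.3 rad), y left, z up. Coordinates in mm below use this frame. A steel chute beyond each end of the seesaw (y=117 to 192 either side, |x| under 28, up to 90 high) leads down into a tray
- ramp_outlet (a point): middle of the floor of the dark grey feed ramp at its outlet, at (-22, 0, 118). The ramp runs back from here towards the robot to x=-145, rising at 0.2 rad; 35 wide, side walls 20 high above its floor. The balls drop from here into the middle of the seesaw
- pivot (a point): middle of the seesaw's pivot axis (along x, at z=90). The green seesaw trough lies along y, y=-110 to 110, x=-22 to 22, open at both ends, with its floor 5 above the pivot. On its far wall (x=14 to 40, y=-28 to 28) it carries a brass weight with its top at z=165
- gate (a joint): tilt of the green seesaw gate, rad: +0.26 = its blue-tray (+y, left) end fully down, -0.26 = its white-tray (-y, right) end fully down. It starts leaning to either side and within 0.5 s rests on that stop. Pushed past level (0) it falls by its brass weight onto the other stop and stays there. Under 1 N at a pad moves it
- pad_blue (a point): middle of the top face of the orange press pad at the blue-tray end of the gate (pad 45 along x, 40 along y, 4 thick, at x=22 to 67 in the sorter's frame). It is about 137 mm above the bench when raised, 87 mm when down, 112 mm when level; free air below it and beyond its +x edge
- pad_white (a point): the same at the white-tray end
- stop (a joint): travel of the red slide stop, m: 0 to 0.004 at the start = its blade closes the ramp, 0.04 = pushed fully home, ramp open. It slides along the sorter's +y with about 1.5 N of friction and stays where it is left; it has no spring. The balls pass once it is beyond about 0.027
- stop_plate (a point): middle of the outer (-y) face of the red push plate of the slide stop (30 along x, 48 high, 6 thick; it leans 0.2 rad in x). The plate stands on the -y side of the ramp, 57 mm out from the ramp's side wall, spanning about 137 to 185 mm above the bench. Push this face in the sorter's +y direction; nothing stands higher than 100 mm for 60 mm on its -y side
- tray_blue (a point): middle of the inner floor (4 mm above the bench) of the blue catch tray, at y=+245 in the sorter's frame; 100 x 100 mm outside, walls 55 high, 28 high on the chute's side
- tray_white (a point): the same of the white catch tray, at y=-245
- ball1_center (a point): centre of steel ball 1 of 3 (24 mm diameter, about 56 g), waiting in a row on the ramp behind the stop
- ball2_center (a point): centre of steel ball 2 of 3 (24 mm diameter, about 56 g), waiting in a row on the ramp behind the stop
- ball3_center (a point): centre of steel ball 3 of 3 (24 mm diameter, about 56 g), waiting in a row on the ramp behind the stop
- beaker: bystander: empty glass beaker, 68 mm wide, 85 mm high; loose, stands on the bench; origin at the centre of its underside
- jar: bystander: small amber jar with black lid, 50 mm wide, 60 mm high; loose, stands on the bench; origin at the centre of its underside
- stopper: bystander: loose green glass stopper, 30 mm wide, 60 mm high; loose, stands on the bench; origin at the centre of its underside
- flask: bystander: stoppered volumetric flask with a green band, 72 mm wide, 190 mm high; loose, stands on the bench; origin at the centre of its underside
- small_flask: bystander: small stoppered flask with a blue band, 52 mm wide, 120 mm high; loose, stands on the bench; origin at the centre of its underside
- wash_bottle: bystander: white plastic wash bottle with red cap, 70 mm wide, 170 mm high; loose, stands on the bench; origin at the centre of its underside
- dish: bystander: small white porcelain dish, 56 mm wide, 25 mm high; loose, stands on the bench; origin at the centre of its underside

How it is judged:
On the way, in this order (a step that is already met when the one before it is completed fails the run):
1. the gate is rocked over and rests leaning the other way, with the slide stop still closed (distance of pad_blue from where it was at the start of the episode above 0.03 m and (value of joint gate below -0.2 rad or value of joint gate above 0.2 rad) and value of joint stop below 0.015 m), for 0.2 s.
2. the slide stop is pushed home with the gate still leaning the new way (distance of pad_blue from where it was at the start of the episode above 0.03 m and (value of joint gate below -0.2 rad or value of joint gate above 0.2 rad) and value of joint stop above 0.033 m), for 0.1 s.
At the end, for the whole second after the job is handed in: the gate leans the other way than at the start (beyond 0.2 rad, its pad moved over 30 mm), the slide stop is in by over 33 mm of its 40, and all three balls lie at rest on the floor of the tray at the gate's lower end (centres within 56 mm of the tray's middle, below 35 mm) (all of step 2 and ((value of joint gate above 0.2 rad and horizontal distance between each of ball1_center, ball2_center, ball3_center and tray_blue below 0.056 m) or (value of joint gate below -0.2 rad and horizontal distance between each of ball1_center, ball2_center, ball3_center and tray_white below 0.056 m)) and height (world z) of each of ball1_center, ball2_center, ball3_center below 0.035 m and linear speed of each of ball1, ball2, ball3 below 0.05 m/s); the robot touches nothing.
It fails at once if a bystander (glassware, jar, dish or bottle) is shifted by more than 25 mm or tipped (distance of any of beaker, jar, stopper, flask, small_flask, wash_bottle, dish from where it was at the start of the episode above 0.025 m or angle between any of beaker, jar, stopper, flask, small_flask, wash_bottle, dish's own z axis and vertical above 0.3 rad).
It fails at once if a ball is touched by the robot (contact force between any of the fingers, the arm and ball1 above 0.2 N or contact force between any of the fingers, the arm and ball2 above 0.2 N or contact force between any of the fingers, the arm and ball3 above 0.2 N).
It fails at once if a ball is lifted (height (world z) of any of ball1_center, ball2_center, ball3_center above 0.19 m).
It also fails if it takes over 42 s, if anything falls off the work surface, if the arm or the gripper's body presses on something with over 40 N, if the wrist force passes 120 N, or if a joint passes its speed limit or range.

ROBOT

A 6-joint arm with a two-finger parallel gripper is mounted at the origin on the work surface. World frame = base frame: x ahead of the robot, y to its left, z up, the work surface at z = 0. Lengths are in m, angles in rad, forces in N, time in s.
With the tool pointing down it reaches from about 0.35 to 0.925 m from the base axis. Payload 6.4 kg.
Tool frame: the origin (TCP) lies between the finger pads; the fingertips stand 22 mm ahead of it and the grasp point (between the pads) lies 3 mm ahead of it (env.tip_reach is the distance from the TCP to the fingertips, in m); z points along the fingers, y is the direction in which the jaws open and shut (so a half turn about z gives the same grasp; the last joint's range is limited). The gripper opens to 94 mm and grips with 3 to 60 N. Pads are 16 mm wide; open, the fingers measure 119 mm over their backs; the gripper's body (75 mm by 177 mm) begins 78 mm behind the grasp point.
Start: joints at [-1.521, 0.245, 1.558, -0, 1.339, -0.174], TCP at [0.144, -0.634, 0.203] pointing down, gripper open.
Joint ranges: [-3.13, 3.13], [-1.02, 2.26], [0.13, 2.54], [-0.95, 4.09], [0.21, 2.88], [-2.74, 2.74]. Speed limits (rad/s): [2.57, 2.57, 3.14, 3.14, 3.14, 3.14].

INTERFACE

Orientations are given as [roll, pitch, yaw] about the fixed x, y, z axes, in that order (R = Rz(yaw) Ry(pitch) Rx(roll)).
In Python, from cell import env, grab_frame, get_calibration, job gives the robot as it stands.
- The arm moves only by the tool drive_tool, never from a script. Its argument "deltas" is one flat list of numbers, 7 for each row, row after row: the finger opening in m, from 0 to 0.094, then the shift along the tool's x, y, z in m, then the turn, a rotation vector about the tool's x, y, z in rad. In form: [claw, x, y, z, ax, ay, az, claw, x, y, z, ax, ay, az, ...]. A call has 1 to 12 rows; each row shifts and turns the commanded pose from where the row before left it, along the tool's axes as they then stand; what a row does not reach is not made up. A row lasts 1/10 s, in which the tool goes at most 50 mm and 8.59 degrees, less where a joint would pass 70% of its speed; a pose out of reach is approached as far as the arm can. A call with a gripper value outside its range is refused whole. The fingers move at their own pace and stop on an object; "grip_force" is the grip in N (left out, the last holds). Time passes only in rows, so rows that do not move let the fingers close. It gives the time, the measured TCP pose, the force and the opening at its end, in the units of the state.
- env.observe(): the state, without advancing time (a new reading comes with each control period).
- grab_frame(name): name is "side" or "top"; returns the picture (420x560x3 uint8, red, green, blue); there is no depth.
- get_calibration(name): a dict with "fx", "fy", "cx", "cy" (pixels), "R" (3x3) and "t" (3): a world point X has camera coordinates R X + t. Camera axes: x right, y down, z forward; pixel columns grow to the right and rows downward; lengths in m; the calibration is good to about 2 mm. A picture is of the moment at which its call begins. get_calibration takes no time and is no camera call.
- job.finish_job(): hands the job in, once; it reports no verdict.
The state is a dict: "t": time; "joint_pos": joint angles; "qd": joint speeds; "effort": joint torques, N m; "tcp_pos": TCP position; "tcp_rot": TCP orientation; "contact_force": force on the tool from outside, world axes, zero at the start; "moment": the same for the moment, N m; "gripper_width": finger opening in m.
Only numpy, scipy, OpenCV 4.12 (cv2) and the standard library are available. Lean on these libraries where they do the work, as an engineer would, in place of code of your own. Each camera call takes 0.05 s, during which the arm holds its last target. There are 200 camera calls.

## Working session

There is one attempt and no reset: what is moved stays moved. The work goes in short steps, Python scripts to look and compute and a tool call to move; the robot and the scene stay as the last step left them, time stands still between calls to the robot, and variables do not carry over. Pictures are saved under pics/ and viewed, about 8 in all and at most 12, crops included, and the job is handed in when it is done.

Besides the shell and the picture viewer there is one more tool, called after "Emit:" by a JSON object that holds its "api" and its "payload". drive_tool: Moves the arm, as the interface text tells. Its arguments: {"type":"object","properties":{"deltas":{"type":"array"},"grip_force":{"type":"number"}},"required":["deltas"]}

```bash
mkdir -p pics; ls; python3 - <<'E'
from cell import env, grab_frame, get_calibration
import cv2
for n in("side","top"):
    cv2.imwrite(f"pics/{n}0.png",cv2.resize(grab_frame(n),(784,588),interpolation=cv2.INTER_CUBIC)[:,:,::-1])
    print(n,get_calibration(n))
print(env.observe())
E
```

```text
pics
side {'fx': 450.83695010465027, 'fy': 450.83695010465027, 'cx': 272.07133247443596, 'cy': 212.03932291358882, 'R': array([[-0.99014032, -0.13922046, -0.01548572],
       [-0.05452373,  0.48486711, -0.87288662],
       [ 0.1290322 , -0.8634359 , -0.48767729]]), 't': array([0.53942715, 0.12976187, 1.05099859])}
top {'fx': 424.01966411010403, 'fy': 424.01966411010403, 'cx': 280.62530486855235, 'cy': 203.87477762120432, 'R': array([[ 5.41826688e-02, -9.98531012e-01, -2.39000015e-04],
       [-9.75348160e-01, -5.28734325e-02, -2.14243710e-01],
       [ 2.13916352e-01,  1.18414042e-02, -9.76780208e-01]]), 't': array([0.00773925, 0.58306329, 0.75973623])}
{'t': 0.1, 'joint_pos': array([-1.52110792e+00,  2.45722821e-01,  1.55884555e+00, -3.13424917e-05,
        1.33870920e+00, -1.74094640e-01]), 'qd': array([-0.00069048, -0.00075253, -0.00381567,  0.00028229,  0.0006638 ,
        0.00093927]), 'effort': array([ 2.49470568e-04, -4.16913342e+01, -3.15525413e+01,  6.86174654e-02,
        3.10008007e-02, -6.01228089e-05]), 'tcp_pos': array([ 0.14422186, -0.63325488,  0.20189429]), 'tcp_rot': array([-3.13992792e+00, -2.61826645e-04,  2.23790061e-01]), 'contact_force': array([-0.19674565, -0.19999953,  0.62268695]), 'moment': array([ 0.01535363, -0.0430822 ,  0.01579948]), 'gripper_width': 0.09401951977962093}
```

View pics/top0.png

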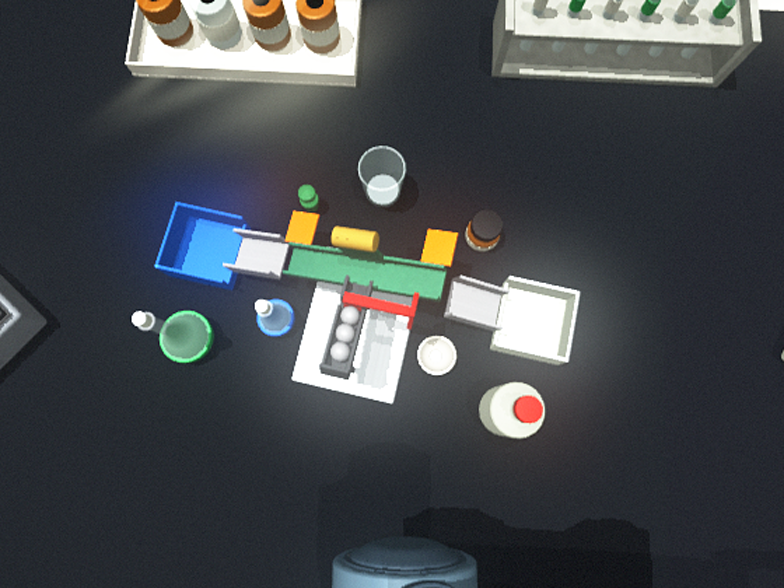

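View pics/side0.png

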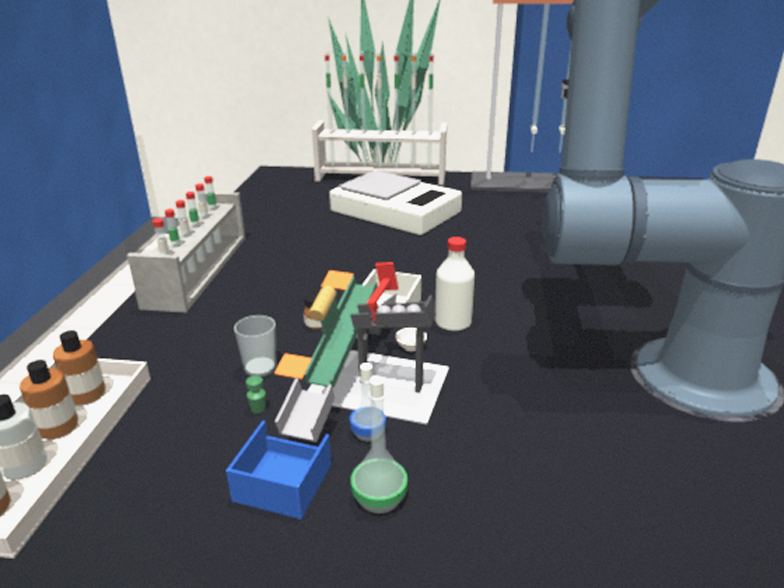

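The top view shows the blue pad at about (303,227) and the white pad at about (440,246), both in the 1.4x picture. The red push plate is near (414,309). The side view shows the blue end down, so the white pad is the raised one to press. I'll enlarge that area next.

```bash
python3 - <<'E'
import cv2
from cell import grab_frame
a=grab_frame("top")[130:290,105:425,::-1]  # 320x160
cv2.imwrite("pics/topc.png",cv2.resize(a,None,fx=2.5,fy=2.5,interpolation=cv2.INTER_CUBIC))
b=grab_frame("side")[165:325,190:350,::-1]
cv2.imwrite("pics/sidec.png",cv2.resize(b,None,fx=3.75,fy=3.75,interpolation=cv2.INTER_CUBIC))
E
```

```text
(no output)
```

View pics/topc.png

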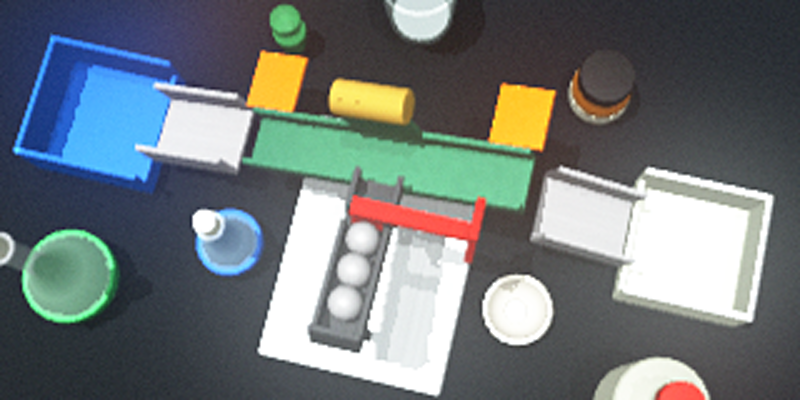

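View pics/sidec.png

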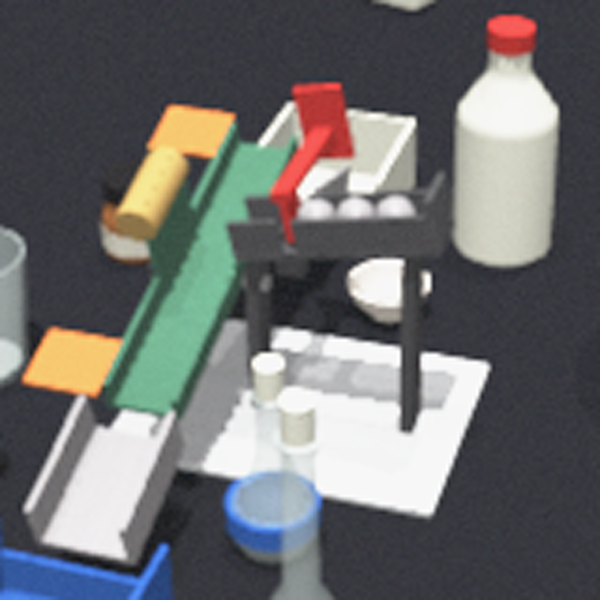

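```bash
cat > h.py <<'E'
import numpy as np
from cell import get_calibration
from scipy.optimize import least_squares
def proj(n,X):
    c=get_calibration(n);p=np.atleast_2d(X)@c["R"].T+c["t"]
    return np.c_[c["fx"]*p[:,0]/p[:,2]+c["cx"],c["fy"]*p[:,1]/p[:,2]+c["cy"]]
def ray(n,u,z):
    c=get_calibration(n);d=c["R"].T@[(u[0]-c["cx"])/c["fx"],(u[1]-c["cy"])/c["fy"],1];o=-c["R"].T@c["t"]
    return o+d*(z-o[2])/d[2]
T=lambda u,v:((u+.5)/2.5+104.5,(v+.5)/2.5+129.5)
S=lambda u,v:((u+.5)/3.75+189.5,(v+.5)/3.75+164.5)
def W(s,L): 
    L=np.atleast_2d(L)/1000.;c,n=np.cos(s[2]),np.sin(s[2])
    return np.c_[s[0]+c*L[:,0]-n*L[:,1],s[1]+n*L[:,0]+c*L[:,1],L[:,2]]
E
python3 - <<'E'
from h import *
L=[[50,-295,55],[-50,-295,55],[50,295,55],[-50,295,55]]
P=np.array([T(773,195),T(750,322),T(53,37),T(15,152)])
f=lambda s:(proj("top",W(s,L))-P).ravel()
r=least_squares(f,[.55,0,0]);s=r.x;print(s,r.fun.round(1))
def loc(X): 
    c,n=np.cos(s[2]),np.sin(s[2]);d=X-[s[0],s[1],0];return np.round([c*d[0]+n*d[1],-n*d[0]+c*d[1],d[2]],4)*1000
for name,u,z in [("padW",T(523,116),.137),("padB",T(279,82),.087),("outlet?",T(375,192),.118),("plate top",T(484,200),.185),("plate top-near",T(471,258),.18)]:
    X=ray("top",u,z);print(name,X.round(4),loc(X))
for name,u,z in [("padW",S(192,131),.137),("padB",S(72,361),.087),("pl",S(293,87),.185),("pr",S(340,83),.185)]:
    X=ray("side",u,z);print(name,X.round(4),loc(X))
for name,u,z in [("beaker",(383/1.4,188/1.4),0),("jar",T(605,78),.06),("dish",T(517,300),.025),("wash cap",(528/1.4,409/1.4),.17),("stopper",T(285,20),.06),("sflask",T(207,222),.12),("wash base",(512/1.4,412/1.4),.06)]:
    X=ray("top",u,z);print(name,X.round(3),loc(X))
E
```

```text
[ 0.59054361  0.07770184 -0.17296523] [ 0.1  0.5  0.9 -0.3 -0.5 -0.6 -0.5  0.1]
padW [ 0.6196 -0.0183  0.137 ] [ 45.2 -89.5 137. ]
padB [0.6513 0.167  0.087 ] [44.4 98.5 87. ]
outlet? [0.5624 0.0851 0.118 ] [-29.    2.5 118. ]
plate top [0.5469 0.0083 0.185 ] [-31.  -75.9 185. ]
plate top-near [0.5088 0.0149 0.18  ] [-69.7 -75.9 180. ]
padW [ 0.6197 -0.0126  0.137 ] [ 44.2 -84.  137. ]
padB [0.6527 0.1732 0.087 ] [ 44.8 104.8  87. ]
pl [0.5497 0.0144 0.185 ] [-29.3 -69.4 185. ]
pr [0.5222 0.0059 0.185 ] [-54.9 -82.5 185. ]
beaker [0.749 0.064 0.   ] [158.8  13.6   0. ]
jar [ 0.677 -0.087  0.06 ] [ 113.7 -147.7   60. ]
dish [ 0.5   -0.027  0.025] [ -70.8 -118.2   25. ]
wash cap [ 0.422 -0.125  0.17 ] [-131.6 -228.7  170. ]
stopper [0.712 0.172 0.06 ] [103.7 113.3  60. ]
sflask [0.534 0.204 0.12 ] [-77.8 114.2 120. ]
wash base [ 0.419 -0.128  0.06 ] [-133.5 -232.3   60. ]
```

Calibration checks out: the four tray-corner points fit within 1 px, and both pads land at x≈45 in the sorter's frame as specified. The gate leans to blue, so I'm pressing pad_white, at about (0.620, -0.020). First I raise, close the fingers and travel.

Emit:
{"api": "drive_tool", "payload": {"deltas": [0,0,0,-0.04,0,0,0,0,0,0,-0.04,0,0,0,0,0.03,-0.0246,0,0,0,0,0,0.03,-0.0246,0,0,0,0,0,0.03,-0.0246,0,0,0,0,0,0.03,-0.0246,0,0,0,0,0,0.03,-0.0246,0,0,0,0,0,0.03,-0.0246,0,0,0,0,0,0.03,-0.0246,0,0,0,0,0,0.03,-0.0246,0,0,0,0,0,0.03,-0.0246,0,0,0,0,0,0.03,-0.0246,0,0,0,0]}}

```text
t: 1.4
tcp_pos: [0.3829, -0.3259, 0.2828]
tcp_rot: [3.142, -0.0, 0.224]
contact_force: [1.4, -0.2, 0.2]
gripper_width: 0.0019
```

Emit:
{"api": "drive_tool", "payload": {"deltas": [0,0.03,-0.0246,0,0,0,0,0,0.03,-0.0246,0,0,0,0,0,0.03,-0.0246,0,0,0,0,0,0.03,-0.0246,0,0,0,0,0,0.03,-0.0246,0,0,0,0,0,0.03,-0.0246,0,0,0,0,0,0.03,-0.0246,0,0,0,0,0,0.03,-0.0246,0,0,0,0,0,0.03,-0.0246,0,0,0,0,0,0.03,-0.0246,0,0,0,0]}}

```text
t: 2.4
tcp_pos: [0.6208, -0.0194, 0.2826]
tcp_rot: [-3.142, 0.0, 0.224]
contact_force: [0.7, -0.5, -0.2]
gripper_width: 0.0006
```

Emit:
{"api": "drive_tool", "payload": {"deltas": [0,0,0,0,0,0,0.1,0,0,0,0,0,0,0.1,0,0,0,0,0,0,0.1,0,0,0,0,0,0,0.097,0,0,0,0,0,0,0]}}

```text
t: 2.9
tcp_pos: [0.62, -0.0208, 0.2826]
tcp_rot: [3.142, 0.001, -0.173]
contact_force: [-0.5, -0.5, -0.3]
gripper_width: 0.0001
```

Emit:
{"api": "drive_tool", "payload": {"deltas": [0,0,0,0.03,0,0,0,0,0,0,0.03,0,0,0,0,0,0,0.03,0,0,0,0,0,0,0.02,0,0,0,0,0,0,0.01,0,0,0,0,0,0,0.01,0,0,0,0,0,0,0.008,0,0,0]}}

```text
t: 3.6
tcp_pos: [0.6206, -0.021, 0.1451]
tcp_rot: [3.142, -0.001, -0.172]
contact_force: [-0.6, -0.3, -0.1]
gripper_width: 0.0005
```

Emit:
{"api": "drive_tool", "payload": {"deltas": [0,0,0,0.008,0,0,0,0,0,0,0.008,0,0,0,0,0,0,0.008,0,0,0,0,0,0,0.0,0,0,0,0,0,0,0.0,0,0,0]}}

```text
t: 4.1
tcp_pos: [0.62, -0.0209, 0.1207]
tcp_rot: [-3.141, 0.0, -0.173]
contact_force: [0.5, -0.2, -0.4]
gripper_width: 0.0005
```

Emit:
{"api": "drive_tool", "payload": {"deltas": [0,0,0,-0.02,0,0,0,0,0,0,-0.03,0,0,0,0,0,0,-0.03,0,0,0,0,0,0,-0.03,0,0,0,0,0,0,-0.04,0,0,0,0,0,0,0,0,0,0]}}

```text
t: 4.7
tcp_pos: [0.6233, -0.0215, 0.2789]
tcp_rot: [3.141, -0.013, -0.173]
contact_force: [-0.2, -0.2, 0.0]
gripper_width: 0.0003
```

```bash
python3 - <<'E'
import cv2, numpy as np
from cell import grab_frame
b=cv2.resize(grab_frame("side")[165:325,190:350,::-1],None,fx=2.5,fy=2.5,interpolation=cv2.INTER_CUBIC)
a=cv2.resize(grab_frame("top")[130:290,185:345,::-1],None,fx=2.5,fy=2.5,interpolation=cv2.INTER_CUBIC)
cv2.imwrite("pics/p2.png",np.hstack([b,a]))
E
```

```text
(no output)
```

View pics/p2.png

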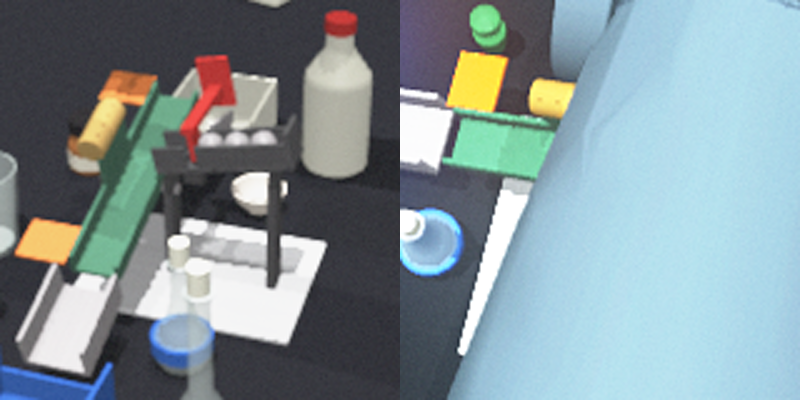

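The picture shows the pads unmoved: side view has white at (128,88) and blue at (48,240), the same as before. So the press had no lasting effect. I'll lower partway again and look at the contact.

Emit:
{"api": "drive_tool", "payload": {"deltas": [0,0,0,0.03,0,0,0,0,0,0,0.03,0,0,0,0,0,0,0.03,0,0,0,0,0,0,0.03,0,0,0,0,0,0,0.0,0,0,0,0,0,0,0,0,0,0]}}

```text
t: 5.4
tcp_pos: [0.6193, -0.0207, 0.1498]
tcp_rot: [-3.141, 0.003, -0.173]
contact_force: [-0.2, -0.1, 0.3]
gripper_width: 0.0002
```

```bash
python3 - <<'E'
import cv2, numpy as np
from cell import grab_frame,env
from h import *
o=env.observe();p=o["tcp_pos"];print(p,env.tip_reach,proj("side",p-[0,0,env.tip_reach]),proj("top",p-[0,0,env.tip_reach]))
b=cv2.resize(grab_frame("side")[125:285,180:340,::-1],None,fx=3.75,fy=3.75,interpolation=cv2.INTER_CUBIC)
cv2.imwrite("pics/p3.png",b)
E
```

```text
[ 0.61931785 -0.02072532  0.14984534] 0.022 [[241.8295221  201.39594213]] [[314.87420054 177.7394918 ]]
```

View pics/p3.png

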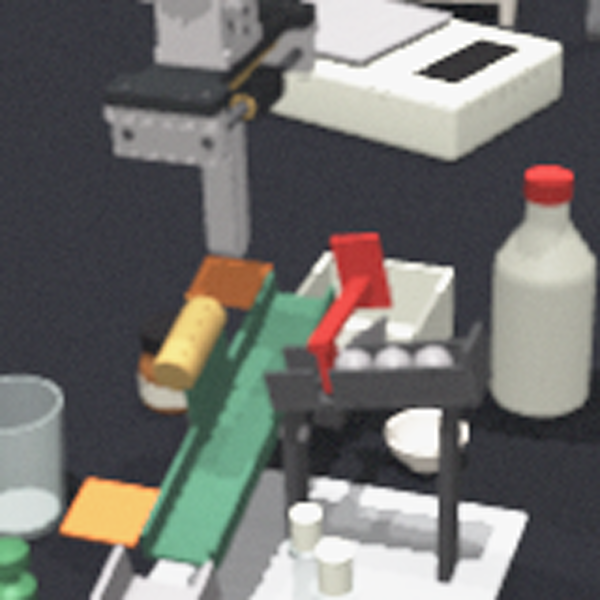

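The visible fingertip ends at about crop (228,253), roughly 8 px above where the projection puts it. So either it ends about 20 mm higher than stated, or it is hidden behind the pad. I'll press to the previous depth and look.

Emit:
{"api": "drive_tool", "payload": {"deltas": [0,0,0,0.01,0,0,0,0,0,0,0.01,0,0,0,0,0,0,0.01,0,0,0,0,0,0,0.0,0,0,0,0,0,0,0.0,0,0,0]}}

```text
t: 5.95
tcp_pos: [0.6198, -0.0208, 0.1203]
tcp_rot: [-3.141, 0.001, -0.173]
contact_force: [0.3, 0.1, -0.2]
gripper_width: 0.0007
```

```bash
python3 - <<'E'
import cv2, numpy as np
from cell import grab_frame,env
from h import *
o=env.observe();p=o["tcp_pos"];print(p,o["contact_force"],proj("side",[p,p-[0,0,.022]]))
b=cv2.resize(grab_frame("side")[145:245,190:290,::-1],None,fx=6,fy=6,interpolation=cv2.INTER_CUBIC)
cv2.imwrite("pics/p4.png",b)
E
```

```text
[ 0.61979904 -0.02082695  0.12034883] [ 0.26553377  0.05626196 -0.23790835] [[241.79192536 204.10772438]
 [242.22649541 212.04850902]]
```

View pics/p4.png

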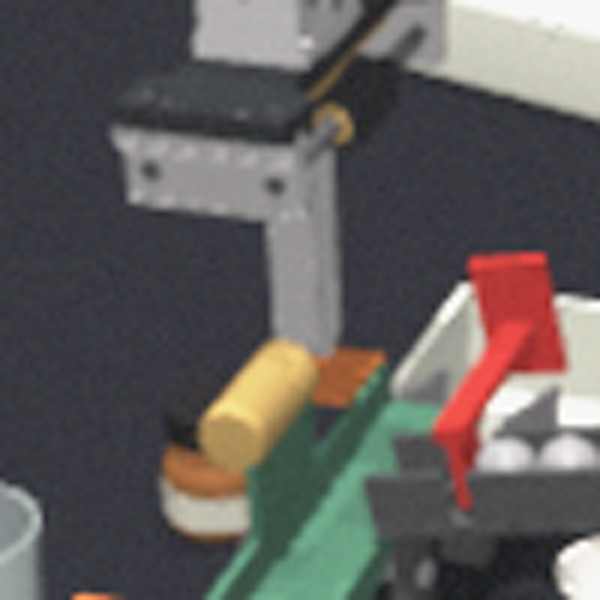

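The pad is pressed halfway down, and the fingertip at px (241.7, 203.6) sits exactly at the projection of the reported TCP. So the real tip stands about 22 mm less far ahead than stated. I'll push 22 mm further.

Emit:
{"api": "drive_tool", "payload": {"deltas": [0,0,0,0.008,0,0,0,0,0,0,0.007,0,0,0,0,0,0,0.007,0,0,0,0,0,0,0.0,0,0,0,0,0,0,0.0,0,0,0,0,0,0,0.0,0,0,0]}}

```text
t: 6.6
tcp_pos: [0.6203, -0.021, 0.0991]
tcp_rot: [3.142, -0.0, -0.173]
contact_force: [0.0, 0.3, 0.1]
gripper_width: 0.0005
```

Emit:
{"api": "drive_tool", "payload": {"deltas": [0,0,0,-0.02,0,0,0,0,0,0,-0.03,0,0,0,0,0,0,-0.03,0,0,0,0,0,0,-0.03,0,0,0,0,0,0,-0.03,0,0,0,0,0,0,-0.03,0,0,0,0,0,0,0,0,0,0]}}

```text
t: 7.3
tcp_pos: [0.6227, -0.0214, 0.275]
tcp_rot: [3.141, -0.01, -0.173]
contact_force: [-0.2, 0.3, 0.9]
gripper_width: 0.0005
```

```bash
python3 - <<'E'
import cv2, numpy as np
from cell import grab_frame,env
print(env.observe()["tcp_pos"])
b=cv2.resize(grab_frame("side")[125:285,180:340,::-1],None,fx=3.75,fy=3.75,interpolation=cv2.INTER_CUBIC)
cv2.imwrite("pics/p5.png",b)
E
```

```text
[ 0.62266887 -0.02142182  0.27500657]
```

View pics/p5.png

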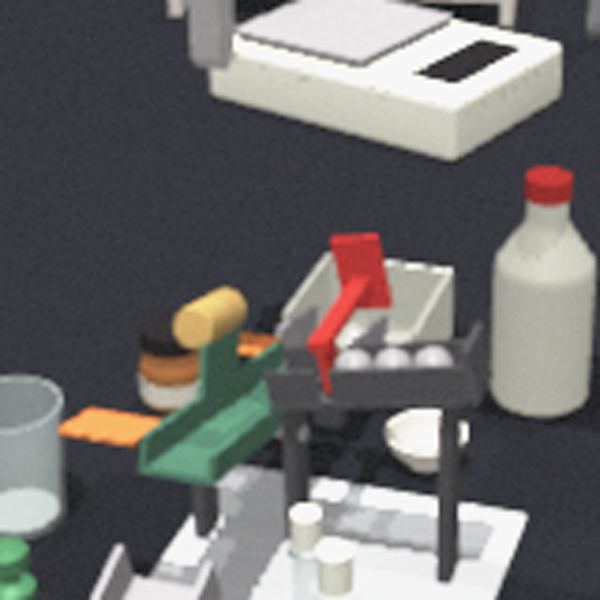

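The gate has rocked over: the blue end is now up at (205,460) and the brass weight has tipped towards white. The stop is unmoved and the balls are still waiting. Next, the stop plate. In the sorter's frame I go to (-47, -125) and then down to a tip height of about 147 mm.

Emit:
{"api": "drive_tool", "payload": {"deltas": [0,-0.03,0.011,0,0,0,0,0,-0.03,0.011,0,0,0,0,0,-0.033,0.011,0,0,0,0,0,0,0,0,0,0,0,0,0,0,0,0,0,0]}}

```text
t: 7.85
tcp_pos: [0.5222, -0.0373, 0.2677]
tcp_rot: [-3.141, 0.001, -0.174]
contact_force: [-0.0, -1.1, 0.2]
gripper_width: 0.0006
```

Emit:
{"api": "drive_tool", "payload": {"deltas": [0,0,0,0.03,0,0,0,0,0,0,0.03,0,0,0,0,0,0,0.03,0,0,0,0,0,0,0.03,0,0,0,0,0,0,0,0,0,0,0,0,0,0,0,0,0]}}

```text
t: 8.45
tcp_pos: [0.5233, -0.0373, 0.1487]
tcp_rot: [-3.141, 0.001, -0.173]
contact_force: [-0.6, -0.2, 0.4]
gripper_width: 0.0006
```

```bash
python3 - <<'E'
import cv2, numpy as np
from cell import grab_frame,env
from h import *
s=[.5905,.0777,-.173];p=env.observe()["tcp_pos"];d=p-[s[0],s[1],0];c,n=np.cos(s[2]),np.sin(s[2])
print(p,c*d[0]+n*d[1],-n*d[0]+c*d[1],proj("side",p))
b=cv2.resize(grab_frame("side")[125:285,200:360,::-1],None,fx=3.75,fy=3.75,interpolation=cv2.INTER_CUBIC)
cv2.imwrite("pics/p6.png",b)
E
```

```text
[ 0.52331744 -0.03729322  0.14871165] -0.04638497231807369 -0.1248413896072298 [[282.1729391  192.52814705]]
```

View pics/p6.png

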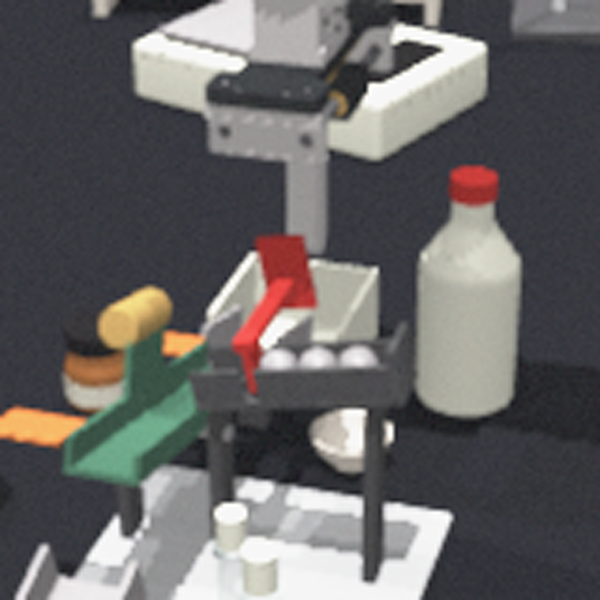

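The fingertip at crop (305,250) lies in front of the plate's outer face, 2 to 3 mm off its middle, and the gate still leans to white. Pushing along +y now, in stages.

Emit:
{"api": "drive_tool", "payload": {"deltas": [0,-0.002,-0.01,0.003,0,0,0,0,0,-0.01,0,0,0,0,0,0,-0.01,0,0,0,0,0,0,-0.008,0,0,0,0,0,0,-0.008,0,0,0,0,0,0,-0.008,0,0,0,0,0,0,-0.008,0,0,0,0]}}

```text
t: 9.2
tcp_pos: [0.5319, 0.0245, 0.1461]
tcp_rot: [3.141, -0.001, -0.173]
contact_force: [0.1, -2.1, 0.7]
gripper_width: 0.0004
```

Emit:
{"api": "drive_tool", "payload": {"deltas": [0,0,-0.004,0,0,0,0,0,0,-0.004,0,0,0,0,0,0,-0.002,0,0,0,0]}}

```text
t: 9.5
tcp_pos: [0.5334, 0.0341, 0.1458]
tcp_rot: [3.142, -0.0, -0.173]
contact_force: [0.9, -2.1, 1.2]
gripper_width: 0.0005
```

Friction of about 2 N, so the plate is moving. I'll continue to the end stop in small steps.

Emit:
{"api": "drive_tool", "payload": {"deltas": [0,0,-0.002,0,0,0,0,0,0,-0.002,0,0,0,0,0,0,0,0,0,0,0]}}

```text
t: 9.8
tcp_pos: [0.5339, 0.0381, 0.1457]
tcp_rot: [-3.141, 0.0, -0.173]
contact_force: [-0.1, -1.4, -0.5]
gripper_width: 0.0009
```

```bash
python3 - <<'E'
import cv2, numpy as np
from cell import grab_frame,env
o=env.observe();print(o["tcp_pos"],o["contact_force"])
b=cv2.resize(grab_frame("side")[125:285,200:360,::-1],None,fx=3.75,fy=3.75,interpolation=cv2.INTER_CUBIC)
cv2.imwrite("pics/p7.png",b)
E
```

```text
[0.53386645 0.03808061 0.14571905] [-0.0972939  -1.4040183  -0.45508198]
```

View pics/p7.png

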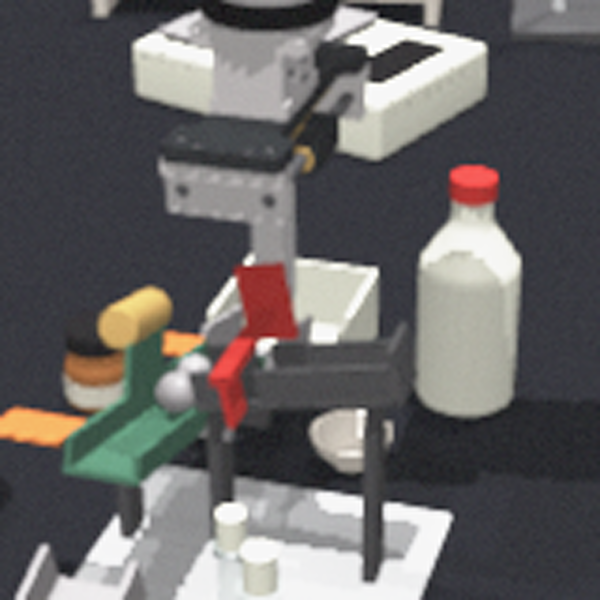

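The balls are rolling out at (185,385). The plate has moved about 8 px, which is roughly 37 mm. I'll finish the push until the force rises.

Emit:
{"api": "drive_tool", "payload": {"deltas": [0,0,-0.002,0,0,0,0,0,0,-0.001,0,0,0,0,0,0,0,0,0,0,0]}}

```text
t: 10.15
tcp_pos: [0.5338, 0.0385, 0.1458]
tcp_rot: [3.136, 0.001, -0.173]
contact_force: [-2.0, -10.2, 1.7]
gripper_width: 0.0004
```

The force has risen to 10 N with the TCP at a standstill, so the stop is home. Backing off, lifting and checking.

Emit:
{"api": "drive_tool", "payload": {"deltas": [0,0,0.01,0,0,0,0,0,0,0.02,0,0,0,0,0,0,0.02,0,0,0,0,0,0,0,-0.03,0,0,0,0,0,0,-0.04,0,0,0,0,0,0,-0.04,0,0,0,0,-0.03,0.03,0,0,0,0,0,-0.03,0.03,0,0,0,0,0,-0.03,0.03,0,0,0,0,0,-0.03,0.03,0,0,0,0,0,0,0.03,0,0,0,0,0,0,0.03,0,0,0,0]}}

```text
t: 11.35
tcp_pos: [0.3758, -0.1658, 0.256]
tcp_rot: [-3.141, -0.002, -0.174]
contact_force: [0.6, 0.2, -0.3]
gripper_width: 0.0003
```

Emit:
{"api": "drive_tool", "payload": {"deltas": [0,0,0.03,0,0,0,0,0,0,0.03,0,0,0,0,0,0,0.03,0,0,0,0,0,0,0.03,0,0,0,0,0,0,0.03,0,0,0,0,0,0,0,0,0,0,0,0,0,0,0,0,0,0,0,0,0,0,0,0,0,0,0,0,0,0,0,0]}}

```text
t: 12.25
tcp_pos: [0.351, -0.3119, 0.2559]
tcp_rot: [-3.141, -0.0, -0.172]
contact_force: [-0.1, 0.1, -0.0]
gripper_width: 0.0004
```

```bash
python3 - <<'E'
import cv2, numpy as np
from cell import grab_frame,env
o=env.observe();print(o["t"],o["tcp_pos"],o["contact_force"])
b=cv2.resize(grab_frame("side")[125:285,200:360,::-1],None,fx=2.5,fy=2.5,interpolation=cv2.INTER_CUBIC)
a=cv2.resize(grab_frame("top")[130:290,265:425,::-1],None,fx=2.5,fy=2.5,interpolation=cv2.INTER_CUBIC)
cv2.imwrite("pics/p8.png",np.hstack([b,a]))
E
```

```text
12.25 [ 0.35103407 -0.31192028  0.25586188] [-0.11922333  0.12467893 -0.00883713]
```

View pics/p8.png

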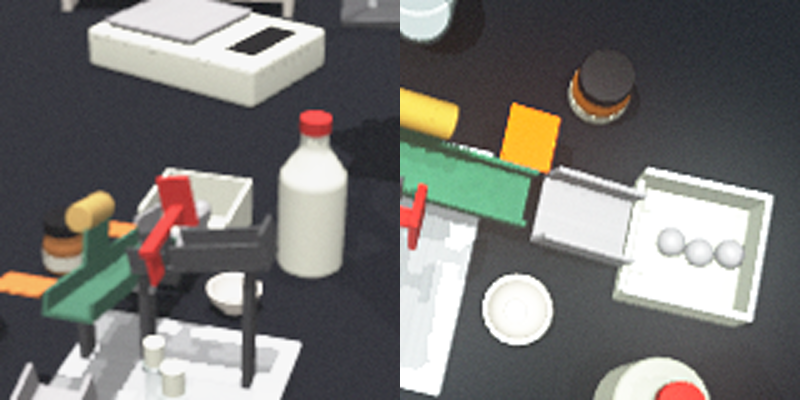

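All three balls lie in the white tray, at (671,241), (699,252) and (729,253). The gate leans to white, the stop is in, and the jar, dish and bottle have not moved. I'll check the distances and stillness, then hand in.

Emit:
{"api": "drive_tool", "payload": {"deltas": [0,0,0,0,0,0,0,0,0,0,0,0,0,0,0,0,0,0,0,0,0,0,0,0,0,0,0,0,0,0,0,0,0,0,0,0,0,0,0,0,0,0,0,0,0,0,0,0,0,0,0,0,0,0,0,0]}}

```text
t: 13.15
tcp_pos: [0.3508, -0.3129, 0.2558]
tcp_rot: [-3.142, -0.0, -0.173]
contact_force: [-0.2, -0.3, 0.8]
gripper_width: 0.0003
```

```bash
python3 - <<'E'
import cv2, numpy as np
from cell import grab_frame,job
from h import *
s=[.5905,.0777,-.173];t=W(s,[0,-245,4])[0]
d=[np.hypot(*(ray("top",T(u-400+400,v)+np.array([0,0]),.016)-t)[:2]) for u,v in []]
for u,v in [(671,241),(699,252),(729,253)]:
    px=((u-400+.5)/2.5+264.5,(v+.5)/2.5+129.5); print(np.hypot(*(ray("top",px,.016)-t)[:2]))
a=cv2.resize(grab_frame("top")[130:290,265:425,::-1],None,fx=2.5,fy=2.5,interpolation=cv2.INTER_CUBIC)
o=cv2.imread("pics/p8.png")[:,400:]
m=cv2.absdiff(a,o)[190:300,230:370];print("tray diff",m.max(),m.mean())
if m.mean()<6: job.finish_job();print("handed in")
E
```

```text
0.015555692850179869
0.009282351580642584
0.03356578445448959
tray diff 11 0.6439177489177489
the job is handed in; nothing more can be done
handed in
```

I rocked the gate from blue to white by pressing the white pad, then pushed the red stop home. All three balls rolled into the white tray, and I handed the job in at about 13 s of the 42 s limit; no verdict is reported.

- **Balls:** they lie about 16, 9 and 34 mm from the tray's middle (limit 56 mm). Two pictures about 1 s apart show no movement in the tray.
- **Gate and stop:** the last picture shows the gate leaning to white. The stop moved freely until the force rose to about 10 N with the arm at a standstill, which I took as fully home.
- **Bystanders:** the jar, dish and wash bottle look unmoved by eye in the last pictures. I did not recheck all of the others closely after the moves.
- **What disagreed:** the first press failed, and the gate fell back with the stop untouched. The pictures put the closed fingertips at the reported TCP, not 22 mm ahead as stated. Pressing 22 mm deeper worked, and I used the corrected tip position for the stop.

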